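Spring a slate plate into a centring vice

TASK

Pick up the longer of the two slate plates and load it into the spring vice: push one end under the lip of a sprung jaw with the plate tilted, press that jaw back until the other end clears the opposite lip, lower that end and ease the plate back so that both jaws hold it and it lies level on both ledges. Push gently, for stone edges chip (no more than about 20 N against the vice), do not lean on the vice with the gripper, leave everything else on the bench where it is, and let go.

Things in the scene. Friction and masses are not known exactly. Their poses are not given: they have to be found in the camera images.
- plate: the longer slate plate, dark grey, 150 x 50 x 10 mm (x, y, z), about 0.2 kg, lying on two wooden battens 25 mm high (each 22 mm along the plate and 75 mm across it, 40 mm either side of the middle); origin at the centre of its underside, x along its length, z up
- offcut: the shorter slate plate, 110 x 50 x 10 mm, lying on a second pair of the same battens; the two change places; leave it; origin at the centre of its underside
- vice: spring vice; grey base plate 260 x 100 x 12 mm fixed to the bench; origin at the centre of its underside, x along its length, z up. An aluminium bridge on it (32 mm wide, top z = 29 mm; end blocks 44 mm wide, top z = 49 mm) carries two alike jaws facing each other along x. The bridge is clamped anywhere from -10 to +10 mm along x, NOT measured: find it by feel or sight
- seat (a point): point on the vice's base, 45 mm above its origin, level with the ledge tops. Jaw: dark steel, 60 mm wide (y); upright wall 8 mm thick, inner face 69 mm from the bridge's middle when empty; lip at its top reaching 7 mm inwards, underside 17 mm and top 22 mm above this point; ledge reaching 22 mm inwards, top level with this point. Plate seated: underside at this height
- base_mid (a point): point on the vice's base, at the middle of its top face (z = 12 mm). Jaw springs: each jaw slides outwards along x; it starts to move at 3 N, takes 0.4 N more per mm, hard stop at 24 mm (12.6 N). With one end of the plate on a jaw's wall, that jaw must go back at least 19 mm for the other end to pass the opposite lip. Plate seated: each jaw about 6 mm back
- pad_disc: grey polishing pad with a stub on top, 76 mm across, 22 mm high; bystander
- rub_block: grey abrasive rubbing block, 80 x 40 x 30 mm; bystander
- spray: green bottle, 70 mm across, 150 mm high; bystander
- water_cup: white cup, 80 mm across, 90 mm high; bystander
- spanner: steel spanner lying flat; bystander
- wedge_block: wooden block, 90 x 45 x 45 mm; bystander
Things that resemble listed ones, but are neither listed nor needed, are in the scene too. What is shaped like the plate but blue is not meant.

How it is judged:
By the outcome, as a careful person would: the job done as asked, in the order asked, and still so for the second after the job is handed in, with the robot touching nothing.
It also fails if it takes over 72 s, if anything falls off the work surface, if the arm or the gripper's body presses on something with over 40 N, if the wrist force passes 120 N, or if a joint passes its speed limit or range.

ROBOT

A 6-joint arm with a two-finger parallel gripper is mounted at the origin on the work surface. World frame = base frame: x ahead of the robot, y to its left, z up, the work surface at z = 0. Lengths are in m, angles in degrees, forces in N, time in s.
With the tool pointing down it reaches from about 0.4 to 0.825 m from the base axis. Payload 7 kg.
Tool frame: the origin (TCP) lies midway between the tips of the shut fingers; the grasp point (between the pads) lies 19 mm behind it; z points along the fingers, y is the direction in which the jaws open and shut (so a half turn about z gives the same grasp; the last joint's range is limited). The gripper opens to 88 mm and grips with 3 to 60 N. Pads are 19 mm wide; open, the fingers measure 130 mm over their backs; the gripper's body (78 mm by 193 mm) begins 47 mm behind the grasp point.
Start: joints at [-55.628, 20.546, 0.682, 0, -70.136, -16.507], TCP at [0.207, -0.642, 0.227] pointing down, gripper open.
Joint ranges: [-176.03, 176.03], [-82.01, 121.73], [-58.28, 71.71], [-173.87, 95.51], [-174.79, -0.11], [-173.66, 173.66]. Speed limits (degrees/s): [136.94, 136.94, 172.46, 180, 180, 180].

INTERFACE

Orientations are given as a 3x3 rotation matrix whose columns are the frame's x, y, z axes.
In Python, from rig import robot gives the robot as it stands. Calls block until the motion is done:
- robot.goto(position, orientation): joint-space move of the TCP to a pose.
- robot.servo_line(position, ori=None, speed=0.15): straight line of the TCP; ori=None keeps the orientation; speed is the mean speed in m/s.
- robot.movej(angles): joint-space move.
- robot.move_gripper(opening): opening from 0.0 (shut) to 1.0 (fully open); the grip force is fixed at half the most; returns when the fingers have stopped.
- robot.dwell(seconds).
- robot.ik(position, orientation): joint angles nearest the present ones, or None.
- robot.grab_frame(name): name is "scene" or "side" or "wrist"; returns (picture, depth): 384x512x3 uint8, red, green, blue; 384x512 float32, m along the optical axis (not along the pixel's ray), 0 where there is no reading.
- robot.camera_info(name): a dict with "vfov" (degrees; the focal length in pixels is half the picture's height over the tangent of half this angle, whatever the lens; pixels are square), "cx", "cy" (the principal point, pixels), "k1" (the pictures are not rectified: a ray, as slopes to the right and down, at radius r is drawn at 1 + k1 r^2 times it, then the intrinsics apply), "view" (4x4, takes a point from world to camera coordinates); the wrist camera has in their place "T_tool_cam" (4x4, takes a point from camera to tool coordinates, whose origin is the TCP and whose axes are the flange's). Camera axes: x right, y down, z forward; pixel columns grow to the right and rows downward; lengths in m; the calibration is good to about 2 mm. A picture is of the moment at which its call begins: read the wrist's pose just before it. camera_info takes no time and is no camera call.
A pose or a line that the arm cannot do raises robot.Unreachable and nothing moves.
- robot.job_done(): hands the job in, once; it reports no verdict.
Readings, each from a call of its own:
- robot.read_t(): time.
- robot.read_qpos(): joint angles.
- robot.read_qvel(): joint speeds.
- robot.read_effort(): joint torques, N m.
- robot.read_position(): TCP position.
- robot.read_tcp_rot(): TCP orientation.
- robot.read_force(): force on the tool from outside, world axes, zero at the start.
- robot.read_ft_torque(): the same for the moment, N m.
- robot.read_grip_width(): opening from 0.0 (shut) to 1.0 (fully open).
Only numpy, scipy, OpenCV 4.12 (cv2) and the standard library are available. Lean on these libraries where they do the work, as an engineer would, in place of code of your own. Each camera call takes 0.05 s, during which the arm holds its last target.

## Working session

There is one attempt and no reset: what is moved stays moved. The work goes in short steps, each a Python script; the robot and the scene stay as the last script left them, time stands still between calls to the robot, and variables do not carry over. Pictures are saved under pics/ and viewed, and the job is handed in when it is done.

```bash
ls; mkdir -p pics; python3 - <<'E'
from rig import robot
import cv2,numpy as np
for n in ["scene","side","wrist"]:
    p,d=robot.grab_frame(n); np.savez(f"pics/{n}0.npz",p=p,d=d)
    cv2.imwrite(f"pics/{n}0.png",cv2.resize(p[:,:,::-1],(800,600)))
    i=robot.camera_info(n); print(n,i)
print(robot.read_t(),robot.read_position(),robot.read_tcp_rot(),robot.read_force())
E
```

```text
pics
scene {'vfov': 57.440509965448825, 'cx': 253.23667920432902, 'cy': 189.9587072701505, 'k1': -0.10446595362050128, 'view': array([[-0.68047232,  0.73265125,  0.01340025,  0.36743782],
       [ 0.42539595,  0.40985745, -0.80687989, -0.16583327],
       [-0.59665375, -0.54335902, -0.59056352,  1.24721997],
       [ 0.        ,  0.        ,  0.        ,  1.        ]])}
side {'vfov': 53.11373098672555, 'cx': 251.2873570243415, 'cy': 192.1589167793942, 'k1': -0.06669101054275643, 'view': array([[-0.99913902, -0.03716227, -0.01844425,  0.51069872],
       [-0.01516013,  0.74086247, -0.67148564,  0.0556118 ],
       [ 0.03861858, -0.67062789, -0.74078799,  1.23317421],
       [ 0.        ,  0.        ,  0.        ,  1.        ]])}
wrist {'vfov': 70.24727017907755, 'cx': 256.1436689764479, 'cy': 188.21321737302114, 'k1': 0.017858117115317287, 'T_tool_cam': array([[-4.89521592e-04, -9.57892477e-01, -2.87126736e-01,
         7.74899433e-02],
       [ 9.99999722e-01, -6.30330553e-04,  3.97968648e-04,
         1.04487441e-03],
       [-5.62195928e-04, -2.87126461e-01,  9.57892520e-01,
        -1.58414998e-01],
       [ 0.00000000e+00,  0.00000000e+00,  0.00000000e+00,
         1.00000000e+00]])}
0.15 [ 0.20692697 -0.64211862  0.22583699] [[-9.51813193e-01 -3.06677973e-01 -5.16208222e-04]
 [-3.06678380e-01  9.51812475e-01  1.17603913e-03]
 [ 1.30668128e-04  1.27767946e-03 -9.99999175e-01]] [ 0.34853923  0.63854419 -0.79521753]
```

View pics/scene0.png

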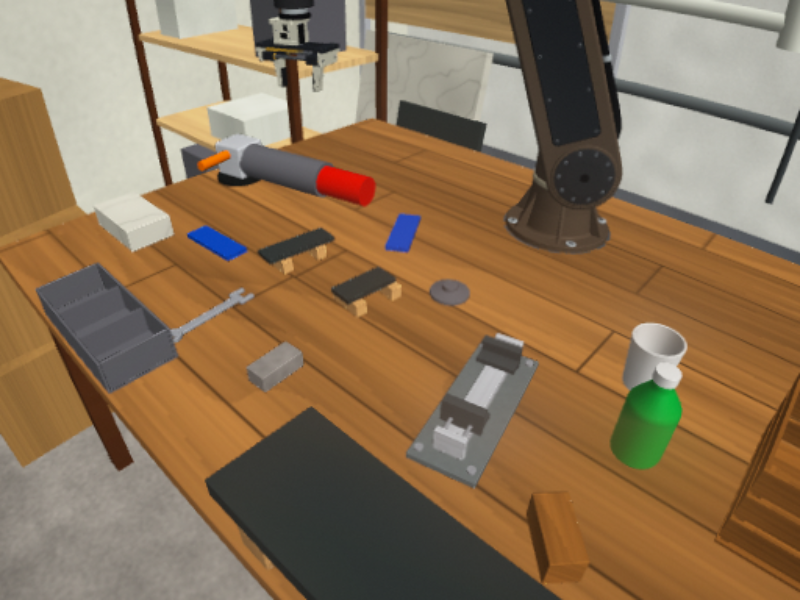

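View pics/side0.png

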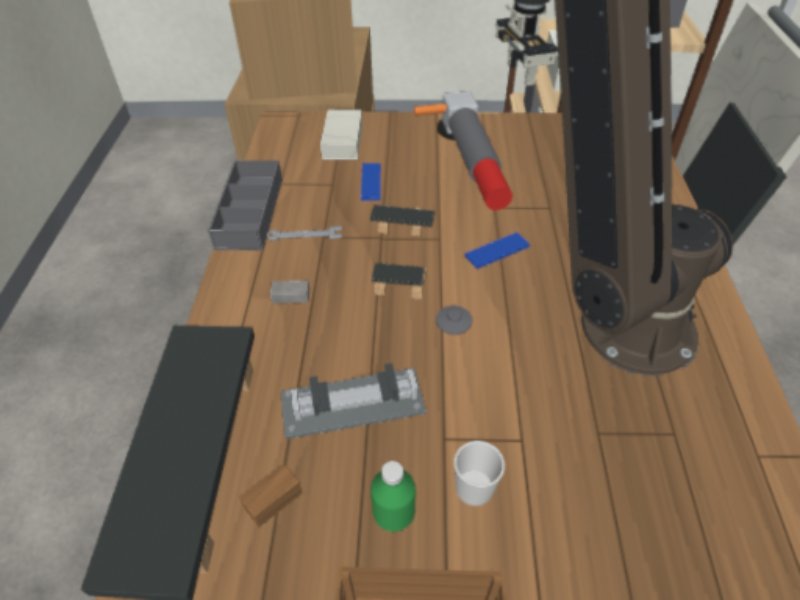

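View pics/wrist0.png

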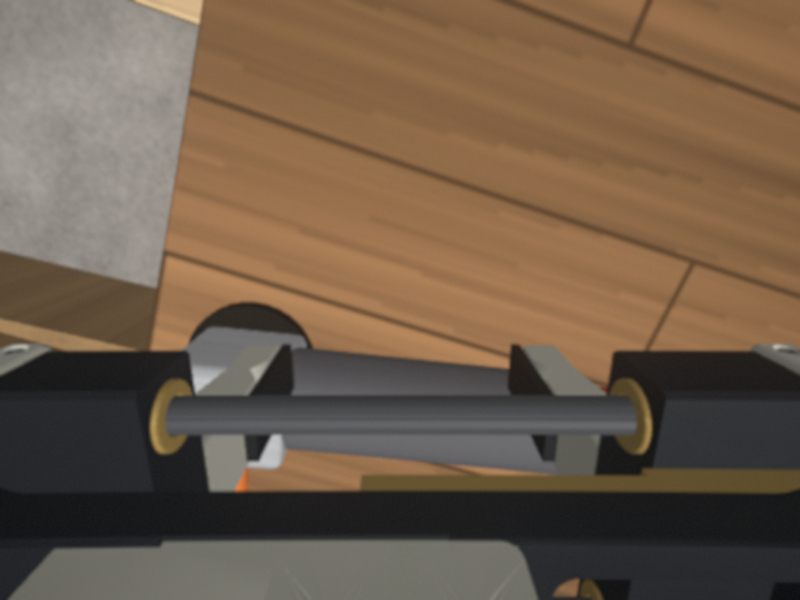

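```bash
cat > h.py <<'E'
import numpy as np,cv2
def cloud(n,p,d,info,T=None):
    f=192/np.tan(np.radians(info['vfov']/2)); K=np.array([[f,0,info['cx']],[0,f,info['cy']],[0,0,1]])
    v,u=np.mgrid[0:384,0:512].astype(np.float64)
    un=cv2.undistortPointsIter(np.stack([u.ravel(),v.ravel()],1)[:,None,:],K,np.array([info['k1'],0,0,0,0]),None,None,(3,50,1e-9))[:,0].reshape(384,512,2)
    P=np.concatenate([un,np.ones((384,512,1))],2)*d[...,None]
    if T is None: T=np.linalg.inv(info['view'])
    W=P@T[:3,:3].T+T[:3,3]
    W[d<=0]=np.nan
    return W
def grab(n,robot,save):
    T=None; info=robot.camera_info(n)
    if n=="wrist":
        Tt=np.eye(4);Tt[:3,:3]=robot.read_tcp_rot();Tt[:3,3]=robot.read_position();T=Tt@info['T_tool_cam']
    p,d=robot.grab_frame(n); W=cloud(n,p,d,info,T); np.savez(f"pics/{save}.npz",p=p,d=d,W=W)
    return p,d,W
E
python3 - <<'E'
from rig import robot
from h import *
for n,pts in {"scene":dict(plate=(297,247),off=(363,285),jawN=(466,412),jawF=(502,350),pad=(450,290),cup=(655,350),spray=(645,430),rub=(275,365),blue1=(217,242),blue2=(403,232),wedge=(555,530),basea=(412,455),baseb=(475,480),basec=(536,362),based=(495,338)),"side":dict(plate=(402,216),off=(398,274),jawL=(318,395),jawR=(388,383))}.items():
    z=np.load(f"pics/{n}0.npz"); W=cloud(n,z['p'],z['d'],robot.camera_info(n))
    np.savez(f"pics/{n}W.npz",W=W)
    for k,(u,v) in pts.items(): print(n,k,np.round(W[int(v*.64),int(u*.64)],4))
z=np.load("pics/sceneW.npz")['W'];p=np.load("pics/scene0.npz")['p']
for k,(u,v) in dict(plate=(297,247),off=(363,285)).items():
    c=z[int(v*.64),int(u*.64)]
    m=(np.abs(z[...,2]-.035)<.006)&(np.hypot(z[...,0]-c[0],z[...,1]-c[1])<.1)&(p.max(2)<90)
    r=cv2.minAreaRect((z[m][:,:2]*1000).astype(np.float32)); print(k,r,np.median(z[m][:,2]))
m=(np.abs(z[...,2]-.012)<.005)
c=z[int(412*.64),int(466*.64)]
m&=np.hypot(z[...,0]-c[0],z[...,1]-c[1])<.25
q=z[m]; print(m.sum())
s=cv2.convertScaleAbs(p); s[m]=(255,0,255); cv2.imwrite("pics/m.png",cv2.resize(s[200:320,240:360],(720,720))[:600,:,::-1])
E
```

```text
scene plate [ 0.5089 -0.2979  0.0347]
scene off [ 0.5103 -0.1094  0.0355]
scene jawN [0.6464 0.2211 0.0647]
scene jawF [0.5063 0.1832 0.0562]
scene pad [ 0.3924 -0.0014  0.0182]
scene cup [0.3284 0.3543 0.0447]
scene spray [0.5291 0.4109 0.0767]
scene rub [ 0.7424 -0.0609  0.0292]
scene blue1 [ 0.589  -0.4769  0.0107]
scene blue2 [ 0.285  -0.2195  0.0102]
scene wedge [0.7044 0.3916 0.046 ]
scene basea [0.7144 0.1891 0.0104]
scene baseb [0.6892 0.2747 0.0119]
scene basec [0.445  0.2142 0.0123]
scene based [0.5043 0.1657 0.0691]
side plate [ 0.5006 -0.3089  0.0325]
side off [ 0.5055 -0.1128  0.0337]
side jawL [0.6345 0.2245 0.0709]
side jawR [0.5131 0.1797 0.0439]
plate ((501.1378479003906, -312.5798645019531), (54.431549072265625, 150.7436065673828), 81.78364562988281) 0.03321219142879683
off ((503.5647277832031, -113.84664916992188), (50.54890823364258, 110.97917175292969), 83.28990936279297) 0.035304644768167526
2470
```

View pics/m.png

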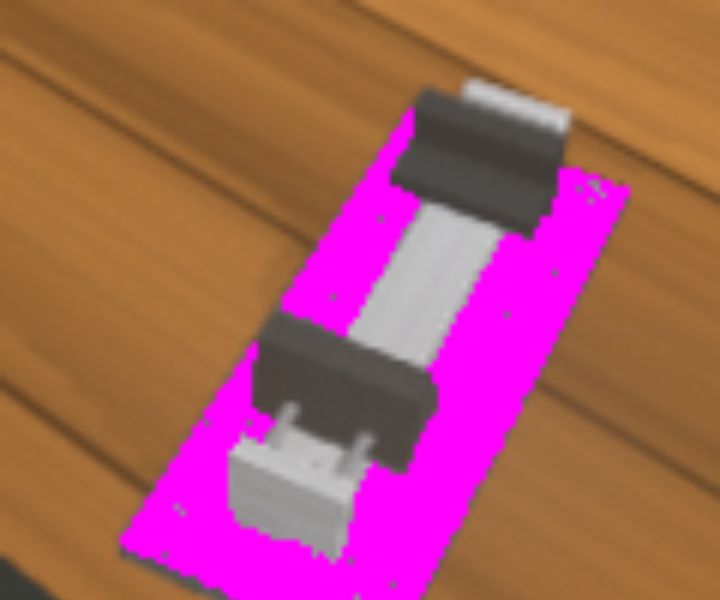

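```bash
python3 - <<'E'
from rig import robot
from h import *
def R(a): # tool x = -(cos a, sin a), z down
    x=-np.array([np.cos(a),np.sin(a),0]); z=np.array([0,0,-1.]); return np.stack([x,np.cross(z,x),z],1)
for nm,c,a,h in [("wv",(0.58,0.205),14,.25),("wp",(0.501,-.312),-8,.24)]:
    a=np.radians(a); Ro=R(a); pos=np.array([*c,h])-0.08*Ro[:,0]
    t=robot.read_t()
    robot.goto(pos,Ro); robot.dwell(0.2)
    p,d,W=grab("wrist",robot,nm); cv2.imwrite(f"pics/{nm}.png",cv2.resize(p[:,:,::-1],(800,600)))
    print(nm,t,robot.read_t(),robot.read_position(),robot.read_qpos(),robot.read_force())
E
```

```text
wv 0.15 3.8083 [0.65770434 0.22400582 0.2499914 ] [ 3.48326882e+01  2.17284957e+01  5.49212448e+00 -6.14864703e-05
 -7.37667022e+01 -1.10858051e+02] [ 0.78800423 -0.3480711   0.14199829]
wp 3.8083 6.05 [ 0.58058057 -0.32255358  0.23995776] [-1.22692735e+01  1.91112428e+01  3.31320318e-01  1.48522060e-03
 -7.12233727e+01 -8.56739059e+01] [-0.37419747  0.16421529  0.54599624]
```

View pics/wv.png

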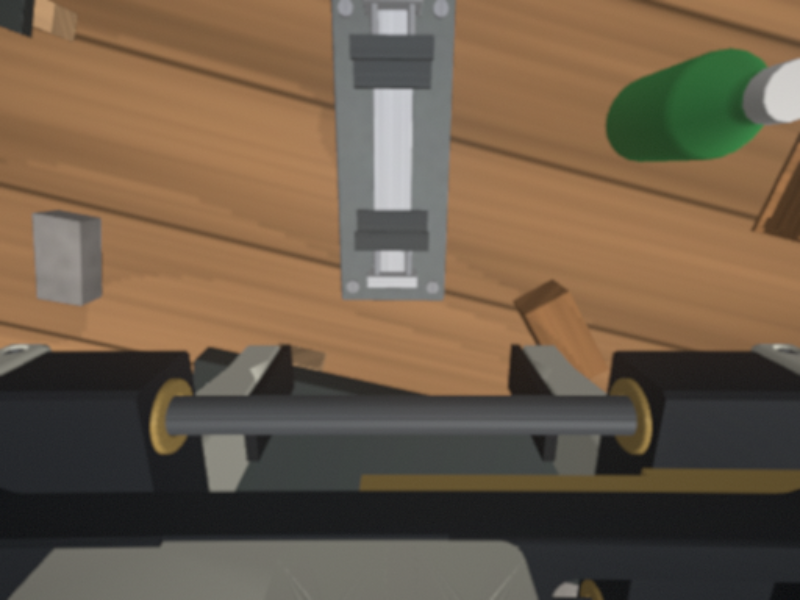

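View pics/wp.png

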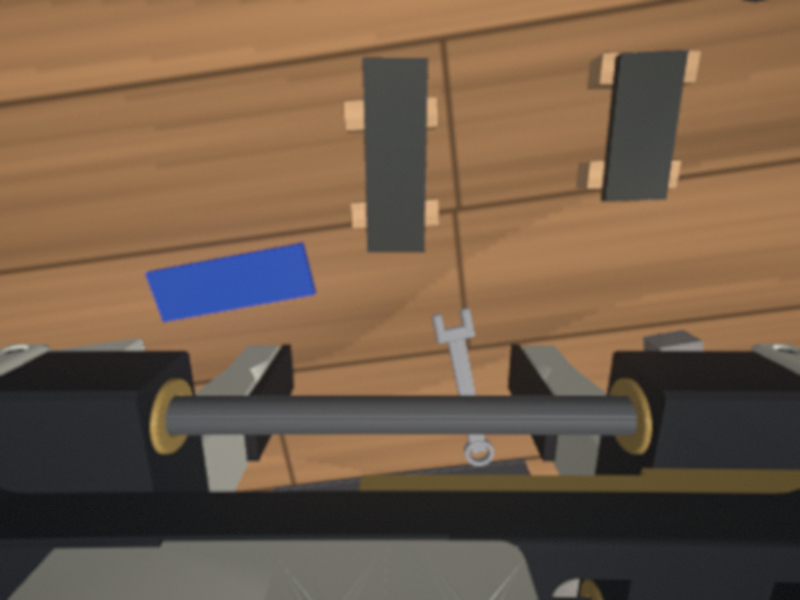

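```bash
python3 - <<'E'
from h import *
z=np.load("pics/wp.npz");W=z['W'];p=z['p'].astype(int)
def rect(m):
    m=cv2.morphologyEx(m.astype(np.uint8),cv2.MORPH_OPEN,np.ones((3,3)))
    n,l,s,c=cv2.connectedComponentsWithStats(m); k=1+np.argmax(s[1:,4]); m=l==k
    q=W[m]; return cv2.minAreaRect((q[:,:2]*1000).astype(np.float32)),np.nanmedian(q[:,2]),m.sum()
rows=np.arange(384)[:,None]; cols=np.arange(512)[None]
dark=(p.max(2)<85)&(W[...,2]>.022)&(W[...,2]<.045)&(rows<170)
print("plate",rect(dark&(cols<290)))
print("off",rect(dark&(cols>360)))
z=np.load("pics/wv.npz");W=z['W'];p=z['p'].astype(int)
m=(np.abs(W[...,2]-.012)<.005)&(rows<200)&(cols>200)&(cols<300)&(p.max(2)-p.min(2)<35)
r=rect(m); print("base",r)
# axis
c=np.array(r[0][0]);w,h=r[0][1];a=np.radians(r[0][2]+(90 if h>w else 0));
if np.cos(a)<0:a+=np.pi
e=np.array([np.cos(a),np.sin(a)]);print(np.degrees(a))
L=np.stack([(W[...,0]*1000-c[0])*e[0]+(W[...,1]*1000-c[1])*e[1],-(W[...,0]*1000-c[0])*e[1]+(W[...,1]*1000-c[1])*e[0],W[...,2]*1000],-1)
np.savez("pics/L.npz",L=L)
# profile along x in |y|in 18..28
for v in range(0,200):
    s=(np.abs(L[v,:,1])<28)&(np.abs(L[v,:,1])>18)
    if s.sum()>3: print(v,np.round(np.nanmedian(L[v,s],0)[[0,2]],1),p[v,s].mean().round(),end=" | ")
E
```

```text
plate (((498.8345642089844, -314.2176818847656), (47.103416442871094, 147.1208038330078), 81.88164520263672), np.float64(0.035287917843636885), np.int64(4544))
off (((502.6610412597656, -116.40380096435547), (50.16423797607422, 107.61048126220703), 83.73676300048828), np.float64(0.035322130174061384), np.int64(3967))
base (((582.3045654296875, 199.44525146484375), (250.83001708984375, 100.14391326904297), 13.655129432678223), np.float64(0.01232971958313872), np.int64(7454))
13.655129432678223
0 [-113.7   46.5] 122.0 | 1 [-113.7   43.5] 116.0 | 2 [-118.    27.1] 113.0 | 3 [-117.3   25.4] 112.0 | 4 [-120.4   12.5] 112.0 | 5 [-118.8   13.6] 113.0 | 6 [-117.9   13.5] 114.0 | 7 [-116.8   13.4] 113.0 | 8 [-115.6   13.4] 113.0 | 9 [-114.7   13.5] 114.0 | 10 [-114.    12.3] 114.0 | 11 [-112.8   12.7] 115.0 | 12 [-111.9   12.1] 116.0 | 13 [-110.7   12.1] 116.0 | 14 [-109.8   12. ] 117.0 | 15 [-108.6   12.2] 117.0 | 16 [-107.5   12.1] 117.0 | 17 [-106.3   12.6] 117.0 | 18 [-105.2   12.8] 117.0 | 19 [-104.1   12.7] 117.0 | 20 [-102.9   12.7] 116.0 | 21 [-101.8   12.8] 107.0 | 22 [-86.8  65.9] 9
[... 3604 characters left out ...]
1] 121.0 | 173 [96.3 13.6] 121.0 | 174 [97.8 13.4] 119.0 | 175 [99.5 12.8] 121.0 | 176 [100.9  14.1] 130.0 | 177 [98.1 30.2] 147.0 | 178 [99.5 30.8] 161.0 | 179 [105.5  13.9] 160.0 | 180 [97.9 48.4] 166.0 | 181 [104.1  30.7] 162.0 | 182 [100.9  47.7] 167.0 | 183 [102.   48.8] 157.0 | 184 [113.6  12.7] 137.0 | 185 [115.1  12.5] 123.0 | 186 [116.7  12.4] 121.0 | 187 [118.2  12.8] 122.0 | 188 [119.9  12.5] 122.0 | 189 [121.5  12.6] 122.0 | 190 [123.2  12.2] 122.0 | 191 [124.6  12.4] 121.0 | 192 [128.3   6. ] 122.0 | 193 [131.7   0.3] 127.0 | 194 [133.4   0.5] 128.0 | 195 [134.9   0.5] 128.0 | 196 [136.6   0.2] 127.0 | 197 [138.3   0.6] 126.0 | 198 [139.9   0.4] 124.0 | 199 [141.6   0.3] 124.0 |
```

```bash
cat >> h.py <<'E'
EV=np.array([np.cos(np.radians(13.655)),np.sin(np.radians(13.655)),0]); Z=np.array([0,0,1.])
MID=np.array([0.5728,0.1971,0.045])
def down(a):
    x=-np.array([np.cos(a),np.sin(a),0]); z=-Z; return np.stack([x,np.cross(z,x),z],1)
def pose(bx,bz,adeg,off,ex=0.,yo=0.):
    """low bottom corner at bx,bz (mm, bridge frame), tilt adeg; off = TCP below underside (mm along n); ex plate centre offset along u rel. to TCP"""
    a=np.radians(adeg); u=EV*np.cos(a)-Z*np.sin(a); n=EV*np.sin(a)+Z*np.cos(a)
    B=MID+(EV*bx+Z*bz+np.cross(Z,EV)*yo)/1000
    T=B-0.075*u-ex/1000*u-off/1000*n
    x=-u;z=-n
    return T,np.stack([x,np.cross(z,x),z],1)
def force(robot,n=8,dt=.01):
    f=[]
    for _ in range(n): f.append(robot.read_force()); robot.dwell(dt)
    return np.mean(f,0)
E
python3 - <<'E'
from h import *
L=np.load("pics/L.npz")['L']
for s in (-1,1):
    m=(np.abs(L[...,2]-67.3)<2)&(L[...,0]*s>40)&(np.abs(L[...,0])<95)&(np.abs(L[...,1])<45)
    q=L[m]; r=cv2.minAreaRect(q[:,:2].astype(np.float32)); print(r)
E
python3 - <<'E'
from rig import robot
from h import *
Ro=down(np.radians(-8.12)); c=np.array([.4988,-.3142])
robot.goto([*c,0.09],Ro)
robot.servo_line([*c,0.012],speed=0.1)
print(robot.read_t(),robot.read_position(),robot.read_force())
robot.move_gripper(0.0); print(robot.read_grip_width()*88,robot.read_t())
robot.servo_line([*c,0.10],speed=0.12)
print(robot.read_position(),robot.read_force(),robot.read_ft_torque(),robot.read_t())
p,d,W=grab("wrist",robot,"hold"); cv2.imwrite("pics/hold.png",cv2.resize(p[:,:,::-1],(800,600)))
E
```

```text
((-79.29521179199219, -0.45865440368652344), (15.274529457092285, 60.26984786987305), 0.2823813557624817)
((59.56965637207031, -0.0782928466796875), (14.348576545715332, 59.54615020751953), 0.27302244305610657)
7.7 [ 0.49935834 -0.31437503  0.01258017] [-0.36472994 -0.15693005  0.41523393]
49.81956592273417 8.4
[ 0.49814113 -0.31393191  0.09917474] [-0.77994575 -0.31784561 -2.24033882] [-0.044977   -0.00798574  0.02819071] 9.2833
```

View pics/hold.png

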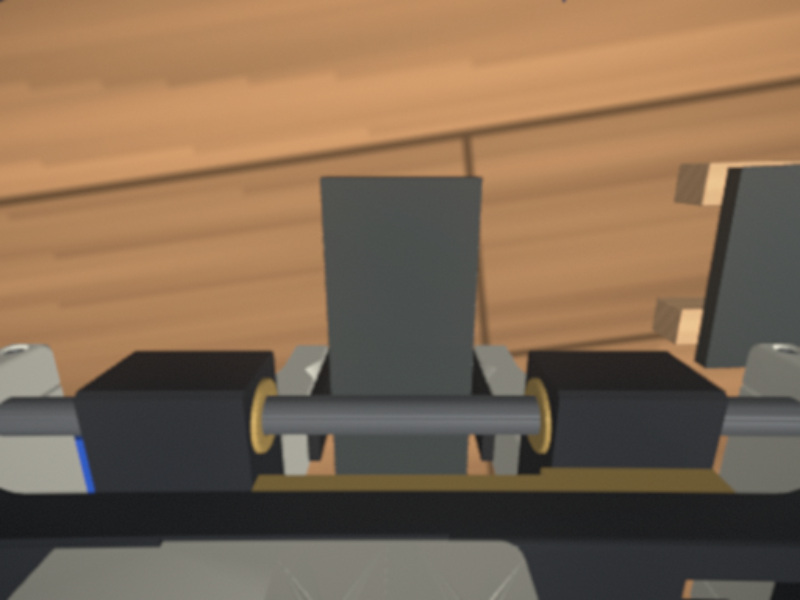

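```bash
sed -i 's/13\.655/13.85/g' h.py; python3 - <<'E'
from rig import robot
from h import *
z=np.load("pics/hold.npz"); W=z['W'];p=z['p'].astype(int)
R=np.array(robot.read_tcp_rot()); t=np.array(robot.read_position())
T=(W-t)@R*1000
s=T[110:225,208:305]; m=(np.abs(s[...,2]+25)<12); q=s[m]
A=np.c_[q[:,:2],np.ones(len(q))]; co=np.linalg.lstsq(A,q[:,2],rcond=None)[0]; print("plane z=",co,"tilt deg",np.degrees(co[:2]))
for c in (215,235,255,275,295):
    col=T[105:140,c]; k=np.abs(col[:,2]+24)<4; print(c,col[k][:,0].max().round(1),end=' ')
for r in (130,150,170,190,210):
    row=T[r,190:320]; k=np.abs(row[:,2]+24)<4; print(r,row[k][:,1].min().round(1),row[k][:,1].max().round(1))
E
```

```text
plane z= [ 4.79987486e-03 -2.64311294e-04 -2.35867133e+01] tilt deg [ 0.27501257 -0.01514392]
215 74.4 235 74.4 255 74.4 275 74.4 295 74.4 130 -23.1 25.8
150 -23.3 25.7
170 -23.3 25.8
190 -23.5 25.7
210 -23.3 25.8
```

```bash
python3 - <<'E'
from rig import robot
from h import *
robot.goto(*pose(50,100,14,13.4,yo=-1.3)); print(robot.read_t())
T,Ro=pose(50,12,14,13.4,yo=-1.3); robot.servo_line(T,Ro,speed=0.12); robot.dwell(.1)
print(robot.read_t(),robot.read_position()-T,force(robot),robot.read_ft_torque(),robot.read_qpos())
for n in("wrist","side"):
    p,d,W=grab(n,robot,n+"1"); 
    if n=="side": p=cv2.resize(p[215:290,160:290],(800,462),interpolation=cv2.INTER_CUBIC)
    else: p=cv2.resize(p,(800,600))
    cv2.imwrite(f"pics/{n}1.png",p[:,:,::-1])
E
```

```text
11.1833
12.1667 [0.00066143 0.00030699 0.00099949] [-0.09820192 -0.09298819 -1.63743485] [ 0.20759879 -0.9342883   0.05502768] [  34.91251761   28.4975346    -9.12065557   -5.47716684  -65.48249194
 -108.20743033]
```

View pics/wrist1.png

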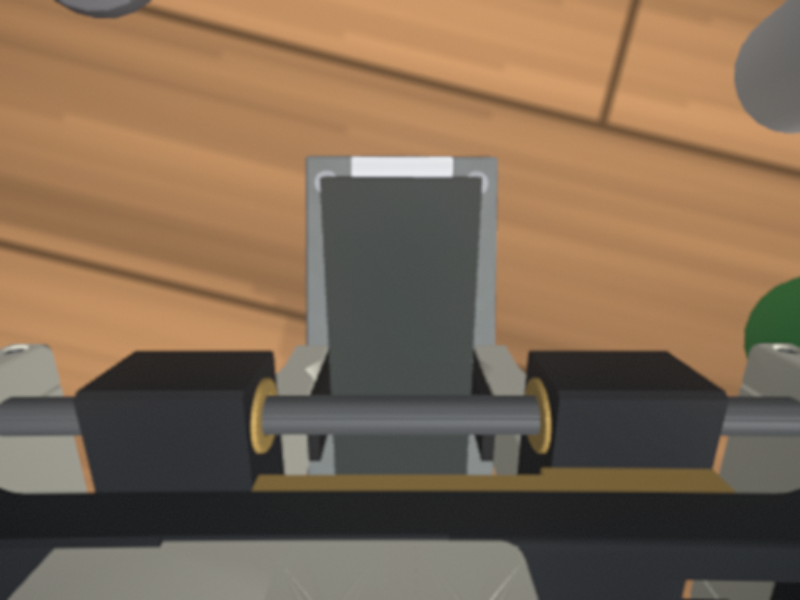

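View pics/side1.png

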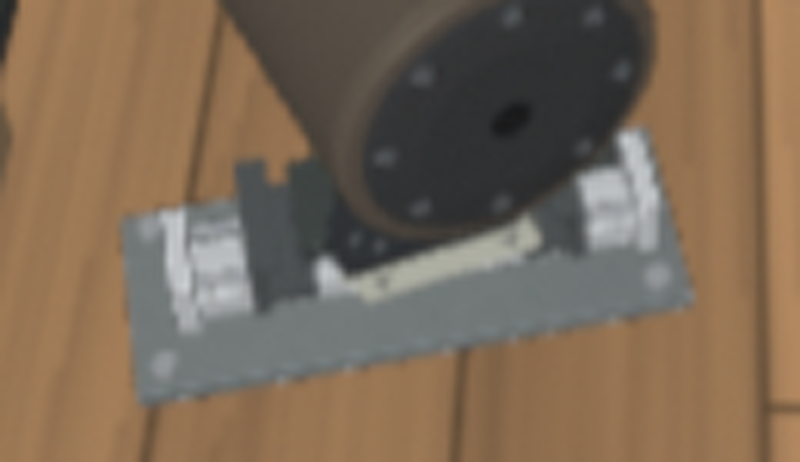

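```bash
python3 - <<'E'
from rig import robot
from h import *
T,Ro=pose(50,2.5,14,13.4,yo=-1.3); robot.servo_line(T,Ro,speed=0.03); robot.dwell(.2)
f0=force(robot); print(robot.read_t(),robot.read_position()-T,f0)
np.save("f0.npy",f0)
bx=50
for b in [60,62,64,65,66,67,68,69,70,71,72,73]:
    T,Ro=pose(b,2.5,14,13.4,yo=-1.3); robot.servo_line(T,Ro,speed=0.03); 
    f=force(robot,5)-f0; print(b,(f@EV).round(2),f[2].round(2),(1000*(robot.read_position()-T)).round(2))
    if f@EV<-2.5 or abs(f[2])>4: break
print(robot.read_t())
E
```

```text
13.0667 [8.48300722e-05 4.03949533e-05 1.11942899e-04] [-0.22970802 -0.3501029  -1.29013193]
60 0.3 -0.69 [-0.05 -0.04 -0.15]
62 0.29 -0.25 [-0.01  0.01  0.  ]
64 0.54 -0.38 [ 0.05 -0.   -0.02]
65 0.38 -0.55 [-0.   -0.   -0.02]
66 -0.07 -0.32 [-0.03 -0.01 -0.03]
67 -2.94 0.64 [-0.58 -0.17 -0.11]
15.05
```

```bash
python3 - <<'E'
from rig import robot
from h import *
f0=np.load("f0.npy")
for b in [72,78,82,85,87,88.5]:
    T,Ro=pose(b,2.2,14,13.4,yo=-1.3); robot.servo_line(T,Ro,speed=0.03); 
    f=force(robot,6)-f0; e=1000*(robot.read_position()-T); print(b,(f@EV).round(2),f[2].round(2),(e@EV).round(2),e[2].round(2))
    if f@EV<-13 or abs(f[2])>6: break
print(robot.read_t())
p,d,W=grab("wrist",robot,"w2"); cv2.imwrite("pics/w2.png",cv2.resize(p[:,:,::-1],(800,600)))
R=np.array(robot.read_tcp_rot()); t=np.array(robot.read_position())
T=(W-t)@R*1000
s=T[120:225,215:295]; m=(np.abs(s[...,2]+25)<12); q=s[m]
A=np.c_[q[:,:2],np.ones(len(q))]; co=np.linalg.lstsq(A,q[:,2],rcond=None)[0]; print(co,np.degrees(co[:2]))
V=(W-MID)*1000; L=np.stack([V@EV,V@np.cross(Z,EV),V[...,2]],-1); np.savez("pics/w2L.npz",L=L)
for v in range(85,150,1):
    print(v,np.round(L[v,256],1),p[v,256].mean().round(),end='|')
E
```

```text
72 -5.03 1.61 -0.65 -0.11
78 -6.52 2.58 -1.45 -0.22
82 -8.46 2.96 -1.96 -0.25
85 -8.94 3.31 -2.33 -0.28
87 -10.07 3.24 -2.63 -0.33
88.5 -10.81 3.73 -2.85 -0.33
17.05
[ 1.15191549e-02 -1.95529162e-03 -2.31546481e+01] [ 0.65999896 -0.11202996]
85 [-91.1  -0.3 -16.1] 233.0|86 [-90.3  -0.3 -15.7] 229.0|87 [-77.3  -0.3  22.4] 189.0|88 [-76.8  -0.3  22.3] 130.0|89 [-76.3  -0.3  22. ] 98.0|90 [-76.1  -0.3  20.9] 96.0|91 [-75.1  -0.3  22.3] 99.0|92 [-74.4  -0.3  22.9] 99.0|93 [-74.3  -0.3  21.5] 99.0|94 [-73.3  -0.3  22.6] 99.0|95 [-72.7  -0.3  22.8] 98.0|96 [-72.5  -0.3  21.8] 98.0|97 [-71.8  -0.3  22.3] 99.0|98 [-71.4  -0.3  21.8] 99.0|99 [-70.4  -0.3  23.1] 99.0|100 [-69.9  -0.3  22.9] 98.0|101 [-69.3  -0.3  23.3] 97.0|102 [-69.3  -0.3  21.1] 97.0|103 [-68.7  -0.3  21.4] 96.0|104 [-67.7  -0.3  22.7] 96.0|105 [-67.4  -0.3  22.1] 95.0|106 [-66.7  -0.3  22.4] 94.0|107 [-66.   -0.3  23.1] 96.0|108 [-65.9  -0.3  21.3] 96.0|109 [-65.3  -0.3  21.3] 96.0|110 [-64.5  -0.3  22.4] 97.0|111 [-64.   -0.3  22.2] 97.0|112 [-63.2  -0.3  23.1] 87.0|113 [-57.3  -0.3  46.3] 79.0|114 [-56.6  -0.3  47.1] 79.0
[... 310 characters left out ...]
0.0|126 [-51.1  -0.3  45.8] 82.0|127 [-50.9  -0.4  44.7] 81.0|128 [-50.2  -0.4  45.5] 82.0|129 [-49.8  -0.4  45.3] 80.0|130 [-49.6  -0.4  43.5] 81.0|131 [-48.7  -0.4  45.9] 79.0|132 [-48.5  -0.4  44.6] 80.0|133 [-48.1  -0.4  44. ] 80.0|134 [-47.5  -0.4  44.3] 79.0|135 [-47.   -0.4  44.6] 81.0|136 [-46.6  -0.4  43.9] 81.0|137 [-46.   -0.4  44.6] 79.0|138 [-45.6  -0.4  44.4] 78.0|139 [-45.2  -0.4  43.5] 78.0|140 [-44.6  -0.4  44.3] 79.0|141 [-44.3  -0.4  42.8] 79.0|142 [-43.7  -0.4  43.2] 79.0|143 [-43.2  -0.4  43.7] 78.0|144 [-42.5  -0.4  45.2] 80.0|145 [-42.4  -0.4  42.3] 79.0|146 [-41.7  -0.4  43.5] 80.0|147 [-41.3  -0.4  42.6] 80.0|148 [-40.8  -0.4  43. ] 78.0|149 [-40.3  -0.4  43.3] 79.0|
```

View pics/w2.png

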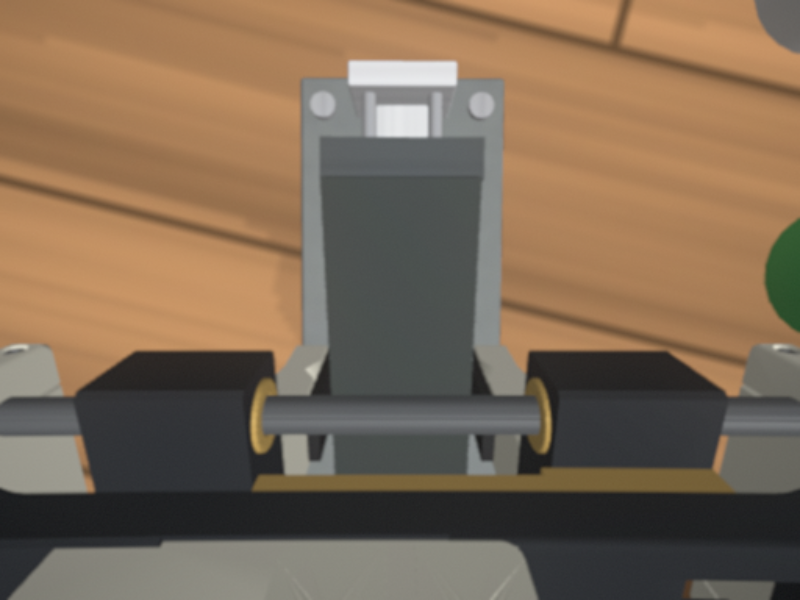

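```bash
python3 - <<'E'
from rig import robot
from h import *
f0=np.load("f0.npy")
def st(b,bz,a,sp=.03):
    T,Ro=pose(b,bz,a,13.4,yo=-1.3); robot.servo_line(T,Ro,speed=sp)
    f=force(robot,5)-f0; e=1000*(robot.read_position()-T); x=b+e@EV
    print(a,round(b,1),"F",(f@EV).round(2),f[2].round(2),"e",(e@EV).round(2),e[2].round(2),"d",round(x+10*np.sin(np.radians(a))-68.7,2),"T",robot.read_ft_torque().round(2))
    return f@EV,f[2]
X=93.4
for b in (90,91):
    f,_=st(b,2.2,14)
for a in (12,10,9,8,7.5,7):
    f,fz=st(X-10*np.sin(np.radians(a)),2.2,a,.03)
    if f<-14 or abs(fz)>7: print("STOP");break
print(robot.read_t())
p,d,W=grab("wrist",robot,"w3"); cv2.imwrite("pics/w3.png",cv2.resize(p[60:190,170:340],(785,600),interpolation=cv2.INTER_CUBIC)[:,:,::-1])
V=(W-MID)*1000; L=np.stack([V@EV,V@np.cross(Z,EV),V[...,2]],-1)
for v in range(85,125): print(v,np.round(L[v,256,[0,2]],1),end='|')
E
```

```text
14 90 F -10.82 3.86 e -3.03 -0.36 d 20.69 T [-0.18  3.25 -0.1 ]
14 91 F -11.68 3.74 e -3.15 -0.36 d 21.57 T [-0.2   3.34 -0.18]
12 91.3 F -11.21 3.14 e -3.39 -0.32 d 21.31 T [-0.23  3.4  -0.07]
10 91.7 F -11.02 3.29 e -3.49 -0.48 d 21.21 T [-0.21  3.44 -0.09]
9 91.8 F -11.37 2.91 e -3.41 -0.61 d 21.29 T [-0.1   3.57 -0.07]
8 92.0 F -11.33 3.17 e -3.38 -0.65 d 21.32 T [-0.08  3.62 -0.1 ]
7.5 92.1 F -10.77 2.99 e -3.36 -0.71 d 21.34 T [-0.07  3.65 -0.01]
7 92.2 F -11.08 2.91 e -3.4 -0.75 d 21.3 T [-0.05  3.68 -0.02]
19.4333
85 [-72.8  20.5]|86 [-71.8  23.5]|87 [-71.4  23.1]|88 [-71.   22.7]|89 [-70.6  22.2]|90 [-70.   22.8]|91 [-69.9  20.8]|92 [-69.1  22.4]|93 [-68.7  22.4]|94 [-68.2  22.2]|95 [-67.7  22.6]|96 [-67.2  22.7]|97 [-66.8  22.3]|98 [-66.3  22.2]|99 [-65.9  22. ]|100 [-65.4  22. ]|101 [-64.9  21.7]|102 [-64.4  22.5]|103 [-63.8  22.7]|104 [-63.4  22.4]|105 [-62.9  22.7]|106 [-62.4  22.9]|107 [-62.2  20.2]|108 [-64.1   0.9]|109 [-63.6   0.6]|110 [-63.1  -0.4]|111 [-62.5   0.1]|112 [-61.8   1.3]|113 [-58.4  28.2]|114 [-58.   27.6]|115 [-57.4  29.6]|116 [-57.   28.7]|117 [-56.6  27.8]|118 [-56.1  28.1]|119 [-55.7  27.7]|120 [-55.1  28.4]|121 [-54.6  29. ]|122 [-54.1  29.3]|123 [-53.7  28.5]|124 [-53.3  28.3]|
```

View pics/w3.png

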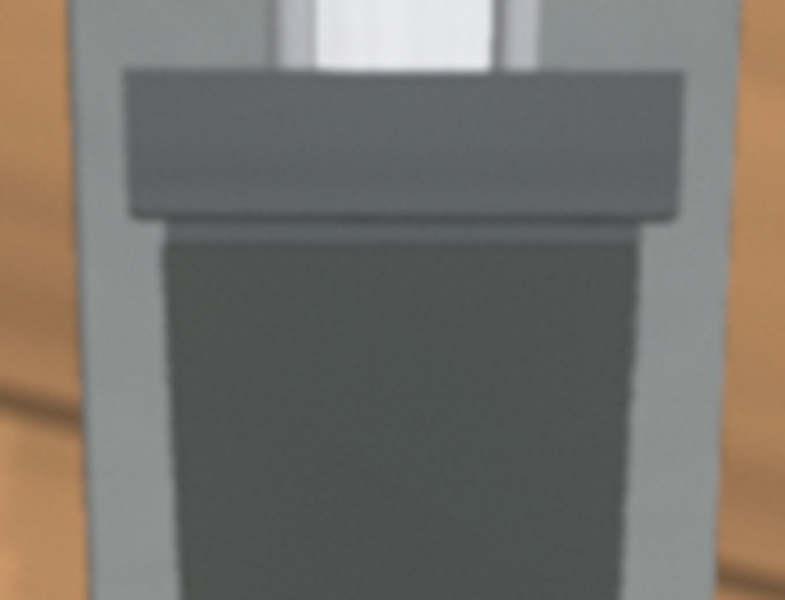

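```bash
python3 - <<'E'
from rig import robot
from h import *
f0=np.load("f0.npy")
def st(b,bz,a,sp=.03):
    T,Ro=pose(b,bz,a,13.4,yo=-1.3); robot.servo_line(T,Ro,speed=sp)
    f=force(robot,5)-f0; e=1000*(robot.read_position()-T); x=b+e@EV
    print(a,round(b,1),"F",(f@EV).round(2),f[2].round(2),"e",(e@EV).round(2),e[2].round(2),"d",round(x+10*np.sin(np.radians(a))-68.7,2),"T",robot.read_ft_torque().round(2))
    return f@EV,f[2]
X=93.6
for a in (6,5,4,3,2,1,0.3):
    f,fz=st(X-10*np.sin(np.radians(a)),2.2,a,.03)
    if f<-14 or abs(fz)>6: print("STOP");break
print(robot.read_t())
p,d,W=grab("wrist",robot,"w4"); cv2.imwrite("pics/w4.png",cv2.resize(p[60:190,170:340],(785,600),interpolation=cv2.INTER_CUBIC)[:,:,::-1])
V=(W-MID)*1000; L=np.stack([V@EV,V@np.cross(Z,EV),V[...,2]],-1)
for v in range(75,135): print(v,np.round(L[v,256,[0,2]],1),end='|')
E
```

```text
6 92.6 F -10.99 2.5 e -3.44 -0.78 d 21.46 T [-0.06  3.74 -0.05]
5 92.7 F -11.05 1.85 e -3.5 -0.85 d 21.4 T [-0.06  3.83 -0.03]
4 92.9 F -10.85 2.48 e -3.46 -0.86 d 21.44 T [ 0.06  3.89 -0.02]
3 93.1 F -11.35 2.37 e -3.48 -0.93 d 21.42 T [0.1  3.89 0.04]
2 93.3 F -10.77 2.43 e -3.43 -0.96 d 21.47 T [0.18 4.04 0.03]
1 93.4 F -11.56 2.04 e -3.43 -1.0 d 21.47 T [ 0.19  4.12 -0.  ]
0.3 93.5 F -11.53 2.4 e -3.36 -0.99 d 21.54 T [0.25 4.18 0.03]
21.525
75 [-74.8  22.4]|76 [-74.3  22.7]|77 [-74.   22.5]|78 [-73.6  22.1]|79 [-73.2  22.2]|80 [-72.8  22.6]|81 [-72.4  21.9]|82 [-72.1  21.2]|83 [-71.5  23.3]|84 [-71.2  21.8]|85 [-70.8  22.3]|86 [-70.5  21.3]|87 [-70.1  21.4]|88 [-69.6  21.8]|89 [-69.2  22.6]|90 [-68.8  21.4]|91 [-68.4  22.7]|92 [-68.   22.2]|93 [-67.6  21.9]|94 [-67.1  23.6]|95 [-66.7  23. ]|96 [-66.4  22. ]|97 [-66.   21.6]|98 [-65.5  22. ]|99 [-65.1  23.3]|100 [-64.7  22.2]|101 [-64.3  21.4]|102 [-63.9  22.2]|103 [-63.4  23.2]|104 [-63.   21.7]|105 [-62.6  22.2]|106 [nan nan]|107 [-62.    0.2]|108 [-61.5   0.8]|109 [-61.    1.3]|110 [-60.5   1.2]|111 [-60.   -0.4]|112 [-59.5   0.8]|113 [-59.1   9.8]|114 [-58.7  12.4]|115 [-58.2  10.9]|116 [-57.7  11.7]|117 [-57.2   9.7]|118 [-56.8  11.8]|119 [-56.3  11.8]|120 [-55.9  12.1]|121 [-55.3  10.1]|122 [-55.   12.3]|123 [-54.5  11.5]|124 [-53.9  10.1]|125 [-53.5  11.1]|126 [-53.   11.6]|127 [-52.5  10.7]|128 [-52.   10.7]|129 [-51.6  10.7]|130 [-51.1  11.2]|131 [-50.6  10.6]|132 [-50.2  11.5]|133 [-49.7  10.9]|134 [-49.2  11.7]|
```

View pics/w4.png

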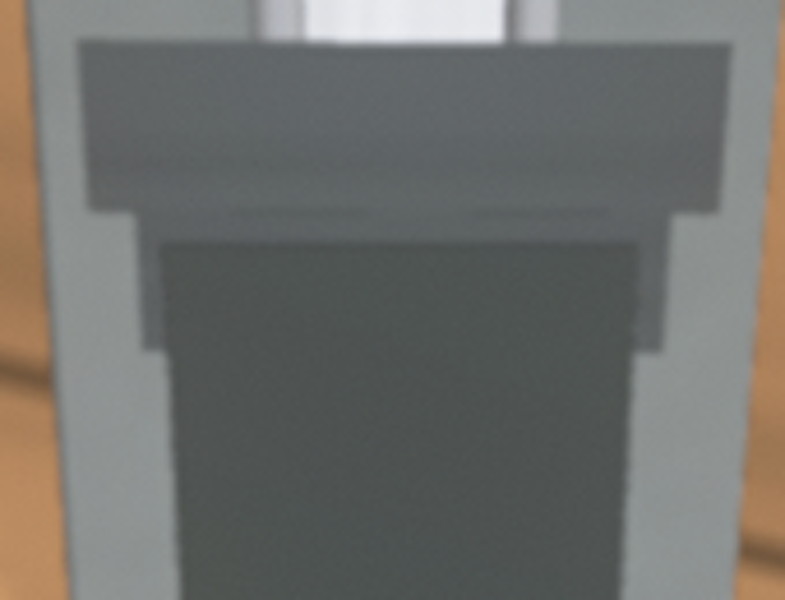

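```bash
python3 - <<'E'
from rig import robot
from h import *
f0=np.load("f0.npy")
def st(b,bz,a,sp=.03):
    T,Ro=pose(b,bz,a,13.4,yo=-1.3); robot.servo_line(T,Ro,speed=sp)
    f=force(robot,6)-f0; e=1000*(robot.read_position()-T); x=b+e@EV
    print(a,round(b,1),"F",(f@EV).round(2),f[2].round(2),"e",(e@EV).round(2),e[2].round(2),"d",round(x-68.7,2),"T",robot.read_ft_torque().round(2))
    return f@EV,f[2]
for b in (90,86,82,79,77,75.5,74.7):
    f,fz=st(b,1.8,0)
    if abs(f)>13 or abs(fz)>6: print("STOP");break
print(robot.read_t())
for bz in (1.3,.8,.3,-.2):
    f,fz=st(b,bz,0)
    if fz>2.5: break
p,d,W=grab("wrist",robot,"w5"); cv2.imwrite("pics/w5.png",cv2.resize(p[60:190,170:340],(785,600),interpolation=cv2.INTER_CUBIC)[:,:,::-1])
V=(W-MID)*1000; L=np.stack([V@EV,V@np.cross(Z,EV),V[...,2]],-1)
for v in range(85,135,2): print(v,np.round(L[v,256,[0,2]],1),end='|')
E
```

```text
0 90 F -10.71 2.85 e -2.99 -0.81 d 18.31 T [-0.01  3.81 -0.02]
0 86 F -8.67 1.2 e -2.49 -0.73 d 14.81 T [ 0.01  3.25 -0.02]
0 82 F -6.22 -0.07 e -1.65 -0.59 d 11.65 T [-0.01  2.33 -0.09]
0 79 F -2.94 -3.53 e -0.42 -0.3 d 9.88 T [-0.19  1.2  -0.19]
0 77 F -1.93 -4.51 e -0.01 -0.1 d 8.29 T [-0.42  0.71 -0.25]
0 75.5 F -0.92 -4.84 e 0.16 0.04 d 6.96 T [-0.48  0.28 -0.24]
0 74.7 F -0.17 -4.55 e 0.17 0.08 d 6.17 T [-0.59 -0.   -0.19]
23.7583
0 74.7 F -0.42 0.52 e 0.49 0.53 d 6.49 T [-0.95  0.07 -0.19]
0 74.7 F -0.48 3.35 e 0.5 0.48 d 6.5 T [-0.69  0.11 -0.28]
85 [-88.6 -15.6]|87 [-87.6 -16.3]|89 [-86.5 -15.2]|91 [-85.5 -15.5]|93 [-84.4 -14.6]|95 [-82.  22.]|97 [-81.2  22.5]|99 [-80.4  22.5]|101 [-79.6  22. ]|103 [-78.8  22. ]|105 [-77.9  21.9]|107 [-77.1  22.3]|109 [-76.3  21.4]|111 [-75.4  21.6]|113 [-74.6  21.8]|115 [-73.7  21.7]|117 [-72.9  22.7]|119 [-72.   21.9]|121 [-71.3  23.5]|123 [-70.4  23.4]|125 [-69.5  22.1]|127 [-68.6  22. ]|129 [-67.7  21.8]|131 [-65.9  11. ]|133 [-65.   11.3]|
```

View pics/w5.png

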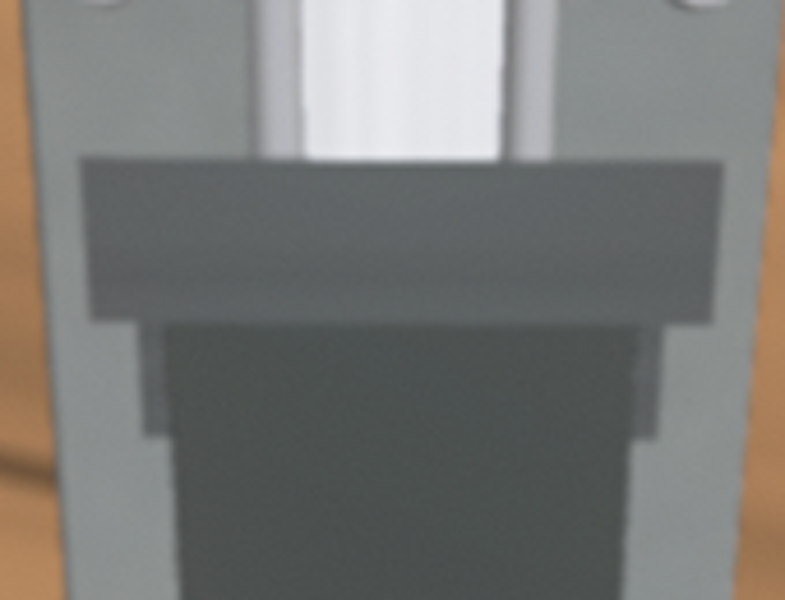

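```bash
python3 - <<'E'
from rig import robot
from h import *
robot.move_gripper(0.85); robot.dwell(.1); print(robot.read_t(),robot.read_force())
p0=np.array(robot.read_position())
robot.servo_line(p0+[0,0,.1],speed=.1)
Ro=down(np.radians(13.85)); q=np.array([MID[0],MID[1],.25])-.08*Ro[:,0]
robot.goto(q,Ro); robot.dwell(.2)
p,d,W=grab("wrist",robot,"w6"); cv2.imwrite("pics/w6.png",cv2.resize(p[0:200,180:330],(450,600),interpolation=cv2.INTER_CUBIC)[:,:,::-1])
V=(W-MID)*1000; L=np.stack([V@EV,V@np.cross(Z,EV),V[...,2]],-1)
m=(np.abs(L[...,0])<64)&(np.abs(L[...,1])<21)&(L[...,2]>0)&(L[...,2]<40)
q=L[m]; A=np.c_[q[:,:2],np.ones(len(q))]; co=np.linalg.lstsq(A,q[:,2],rcond=None)[0]; print(len(q),co,np.degrees(co[:2]))
for s in (-1,1):
    m=(np.abs(L[...,2]-22.3)<2)&(L[...,0]*s>50)&(np.abs(L[...,0])<105)&(np.abs(L[...,1])<45)
    print(cv2.minAreaRect(L[m][:,:2].astype(np.float32)))
print(robot.read_t())
p,d=robot.grab_frame("scene"); cv2.imwrite("pics/s6.png",cv2.resize(p,(800,600))[:,:,::-1])
E
```

```text
25.1667 [ 0.85808324 -0.1263813   0.64598049]
3721 [5.43563132e-03 9.66051698e-04 1.10444344e+01] [0.31143873 0.05535069]
((-75.64189147949219, -0.198699951171875), (60.267696380615234, 15.35601806640625), 89.71926879882812)
((75.59242248535156, -0.43405914306640625), (14.843168258666992, 58.71271514892578), 0.10191667824983597)
27.1917
```

View pics/w6.png

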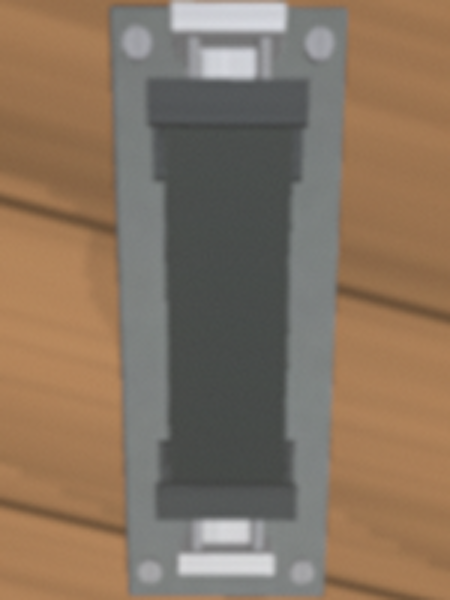

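View pics/s6.png

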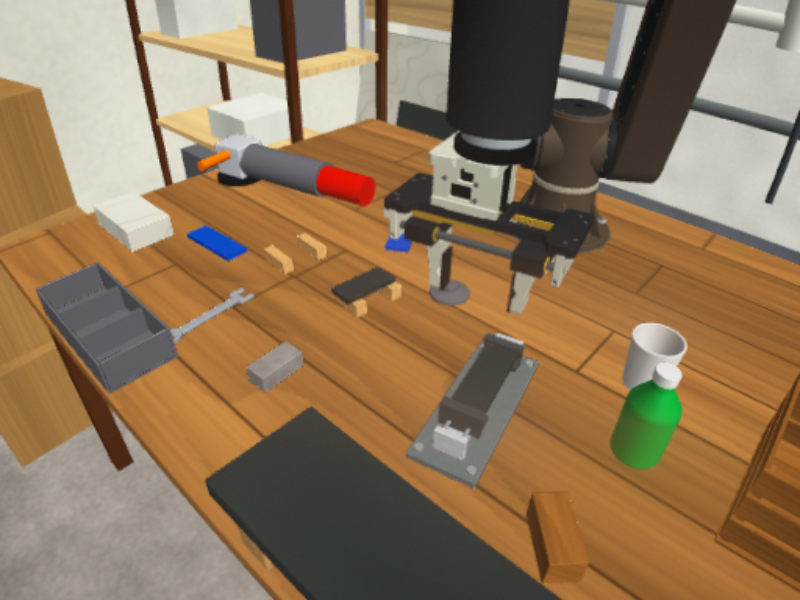

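```bash
python3 -c "
from rig import robot
print(robot.read_force(),robot.job_done(),robot.read_t())"
```

```text
the job is handed in; nothing more can be done
the job is handed in; nothing more can be done
```

The longer slate plate is loaded in the spring vice, held by both jaws, and the job is handed in at about 27 s of robot time.

**Loading:** I gripped the plate at its middle and pushed its end, tilted 14°, under the lip of the jaw farther from the robot. I felt the wall within 0.5 mm of where the camera had put it. I pressed that jaw back about 21.5 mm, lowered the other end past the opposite lip with about 2.5 mm to spare, eased the plate back to the middle and let go.

**Forces:** The highest push I read against the vice was about 11.7 N. Upward and downward forces on the plate stayed below about 5 N.

**Final checks, with the gripper clear:**
- The jaw lips sat at about ±75.6 mm, so each jaw is roughly 6 mm back.
- The plate's top was about 11 mm above the ledges, where 10 mm is seated. The camera also read the bare ledges about 0.4 mm high.
- The plate's slope read 0.3°. The camera showed the same 0.28° slope when the plate was held level, so I take it as lying level.
- In the scene picture, everything visible is where it was at the start. The gripper hid part of one of the blue plates.

No check failed.

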